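# Set the mandoline slicer for thicker slices

## Task

Make the mandoline slicer on the worktop ready for thicker slices, with the fingertips only: first push the food carriage along its rails, away from the knob, fully home against its end stop so that it is off the blade, then brush the knurled thickness knob clockwise by its rim until its orange pointer clicks in at the third of the four white bars printed beside it (counted clockwise, from thin to thick), and leave it there. Do not take the knob or the carriage between the fingers, turn the knob to that notch only once the carriage is home, and leave the other things on the worktop where they stand.

Things in the scene. Friction and masses are not known exactly. Their poses are not given: they have to be found in the camera images.
- slicer: Mandoline slicer, fixed to the worktop: white frame 112 x 300 mm on a clear catch box, frame top 70 mm high. Origin: centre of its underside on the worktop. x: across it, away from the robot (turned up to 0.3 rad); y: along the rails, to the left; z up. Knob axis at x -10, y -109 mm. Blade across at y 19 mm. Left of y -70 mm lie steel plates between the rails, tops at z 62 to 68 mm.
- knob_top (a point): Centre of the top face of the black knurled knob, on its vertical axis, 92.5 mm above the worktop. Knob: diameter 54 mm, 20 mm high, rubber rim with friction about 1, an orange pointer line on top; it cannot be lifted. The flat dark panel round it (slicer x -43 to 43, y -148 to -70 mm, white frame beyond) has its top at z 70 mm.
- knob (a joint): Knob angle, rad, growing clockwise seen from above. Notches (white bars, thin to thick): 0, 0.628, 1.257, 1.885; there the pointer stands 0.942, 0.314, -0.314, -0.942 rad counter-clockwise from the slicer's +x. Starts in the first or second; target 1.257. It draws itself into the nearest notch when let go; the tops half-way between take up to 0.07 Nm to pass (2.6 N along the rim).
- carriage (a joint): Position of the food carriage along the rails, m: 0 = home against the stop at the slicer's +y end, growing towards the knob (up to 0.11). It slides with about 1.5 N of friction, stays where it is left and cannot be lifted.
- carriage_face (a point): Middle of the carriage's upright face that looks to the knob (the slicer's -y), 82.5 mm above the worktop. The face is 96 mm wide across the slicer and 22 mm high (71.5 to 93.5 mm above the worktop). The carriage is grey, 121 mm across, 66 mm long along the rails, with a green cap.
- carriage_cap (a point): Top centre of the green pusher cap (diameter 43 mm) in the middle of the carriage, 113 mm above the worktop.
- lemon: Yellow lemon, 83 x 58 x 58 mm, loose at the back; origin under its centre. To be left alone.
- garlic: Garlic bulb, 50 mm, loose behind the slicer; origin under its centre. To be left alone.
- salt_mill: Small grey salt mill, diameter 44 mm, 90 mm high, loose behind the slicer. To be left alone.
- steel_cup: Small steel cup, diameter 52 mm, 72 mm high, loose behind the slicer. To be left alone.
- dotted_mug: White dotted mug, 78 x 114 x 93 mm with its handle, loose at the back. To be left alone.

How it is judged:
By the outcome, as a careful person would: the job done as asked, in the order asked, and still so for the second after the job is handed in, with the robot touching nothing.
It also fails if it takes over 48 s, if anything falls off the work surface, if the arm or the gripper's body presses on something with over 40 N, if the wrist force passes 120 N, or if a joint passes its speed limit or range.

## Robot

A 7-joint arm with a two-finger parallel gripper is mounted at the origin on a cart in front of the work surface, level with it; the furniture and walls round the work are solid. World frame = base frame: x ahead of the robot, y to its left, z up, the work surface at z = 0. Lengths are in mm, angles in rad, forces in N, time in s.
With the tool pointing down it reaches from about 350 to 900 mm from the base axis. Payload 8.1 kg.
Tool frame: the origin (TCP) lies on the front face of the gripper's body, between the roots of the fingers; the fingertips stand 66 mm ahead of it and the grasp point (between the pads) lies 47 mm ahead of it (robot.nose_length is the distance from the TCP to the fingertips, in mm); z points along the fingers, y is the line along which they close (so a half turn about z gives the same grasp; the last joint's range is limited). The gripper opens to 92 mm and grips with 3 to 60 N. Pads are 19 mm wide; open, the fingers measure 130 mm over their backs; the gripper's body (75 mm by 190 mm) begins 47 mm behind the grasp point.
Start: joints at [1.194, 0.434, 0.025, 1.573, -0.012, 1.134, -0.075], TCP at [168.97, -601.737, 292.242] pointing down, gripper open.
Joint ranges: [-2.62, 2.62], [-0.44, 2.09], [-1.27, 1.32], [0.08, 2.57], [-1.32, 4.46], [0.12, 2], [-2.74, 2.74]. Speed limits (rad/s): [2.22, 2.22, 3.01, 3.01, 3.14, 3.14, 3.14].

## Interface

Orientations are given as a rotation vector (axis times angle).
In Python, from plant import robot, imaging, finder gives the robot as it stands.
- The arm moves only by the tool jog_arm, never from a script. Its arguments are lists of equal length, an entry for each row: "translation": the shift along the tool's x, y, z in m, a list of three; "rotation": the turn, a rotation vector about the tool's x, y, z in rad, a list of three; "claw": the closure in counts, from 0 (fully open) to 255 (shut). A call has exactly 10 rows; each row is the pose to reach, as a shift and turn from the pose commanded when the call began, along the tool's axes at that moment; what a row does not reach only later rows make up. A row lasts 1/10 s, in which the tool goes at most 50 mm and 8.59 degrees, less where a joint would pass 70% of its speed; a pose out of reach is approached as far as the arm can. A call with a gripper value outside its range is refused whole. The fingers move at their own pace and stop on an object; "newtons" is the grip in N (left out, the last holds). Time passes only in rows, so rows that repeat a pose let the fingers close, or fill a call up. It gives the time, the measured TCP pose, the force, the opening and the grip force at its end, in the units of the state.
- robot.get_state(): the state, without advancing time (a new reading comes with each control period).
- imaging.grab_frame(name): name is "side" or "top" or "wrist"; returns a dict with "color" (480x640x3 uint8, red, green, blue), "z_map" (480x640 float32, mm along the optical axis (not along the pixel's ray), 0 where there is no reading), "mtx" (3x3 intrinsics, pixels), "distortion" ([k1, k2, p1, p2, k3] as OpenCV has them; the pictures are not rectified), "pose" (4x4, takes a point from camera to world coordinates); the wrist camera has in their place "mount" (4x4, takes a point from camera to tool coordinates, whose origin is the TCP and whose axes are the flange's). Camera axes: x right, y up, looking along -z (the intrinsics and any distortion apply to the point x, -y, -z); pixel columns grow to the right and rows downward; lengths in mm; the calibration is good to about 2 mm. A picture is of the moment at which its call begins: read the wrist's pose just before it.
- robot.sign_off(): hands the job in; it is judged then, once.
Trained networks look in a picture, given as the dict that the camera call returned (one of the last four; its "shot" number tells which), for a name from the list of things; names that differ only in an ending like _2 or _b are one class to them, and where a whole thing is asked for, a point or a joint stands for the part that bears it (a point fixed in the world has none). Each returns a list of dicts, best first, with "p" (0 to 1); they miss things now and then, are a little off and sometimes report something else, mostly with a low value. They report only what shows in the picture. A call takes as long as a camera call.
- finder.search_frame(picture, thing): "point" ([x, y, z] in mm, in world coordinates, good to about 4 mm: the middle of the surface that is visible of it).
- finder.regions_of(picture, thing): "mask" (480x640 bool, what is visible of it).
The state is a dict: "clock": time; "joint_pos": joint angles; "qd": joint speeds; "joint_efforts": joint torques, N m; "tcp_pos": TCP position; "tool_rot": TCP orientation; "wrist_force": force on the tool from outside, world axes, zero at the start; "torque": the same for the moment, N m; "width": opening from 0.0 (shut) to 1.0 (fully open); "gripper_force": force on a finger pad.
Only numpy, scipy, OpenCV 4.12 (cv2) and the standard library are available. Lean on these libraries where they do the work, as an engineer would, in place of code of your own. Each camera call takes 0.05 s, during which the arm holds its last target. There are 200 camera calls.

## Working session

There is one attempt and no reset: what is moved stays moved. The work goes in short steps, Python scripts to look and compute and a tool call to move; the robot and the scene stay as the last step left them, time stands still between calls to the robot, and variables do not carry over. Pictures are saved under pics/ and viewed, at most 10 in all, crops included, and the job is handed in when it is done.

Besides the shell and the picture viewer there is one more tool, called after "Emit:" as a command line: name --argument value ..., lists and objects as JSON in quotes. jog_arm: Moves the arm, as the interface text tells. Its arguments: {"type":"object","properties":{"translation":{"type":"array"},"rotation":{"type":"array"},"claw":{"type":"array"},"newtons":{"type":"number"}},"required":["translation","rotation","claw"]}

```bash
mkdir -p pics
cat > h.py <<'E'
import numpy as np, cv2
from plant import robot, imaging, finder
from scipy.spatial.transform import Rotation as R
def pose(f,st=None):
    if 'pose' in f: return np.array(f['pose'])
    T=np.eye(4);T[:3,:3]=R.from_rotvec(st['tool_rot']).as_matrix();T[:3,3]=st['tcp_pos'];return T@np.array(f['mount'])
def px2w(f,u,v,z=None,T=None):
    "pixel to world: on plane z, or by depth"
    T=pose(f) if T is None else T
    p=cv2.undistortPoints(np.array([[[u,v]]],float),np.array(f['mtx']),np.array(f['distortion']))[0,0]
    d=T[:3,:3]@np.array([p[0],-p[1],-1]); 
    s=f['z_map'][int(round(v)),int(round(u))] if z is None else (z-T[2,3])/d[2]
    return T[:3,3]+s*d
def w2px(f,P,T=None):
    T=pose(f) if T is None else T
    c=(np.atleast_2d(P)-T[:3,3])@T[:3,:3]; c=c*[1,-1,-1]
    return cv2.projectPoints(c,np.zeros(3),np.zeros(3),np.array(f['mtx']),np.array(f['distortion']))[0][:,0]
def save(f,n,crop=None,k=1):
    im=f['color'][:,:,::-1]
    if crop: a,b,c,d=crop; im=im[b:d,a:c]
    cv2.imwrite('pics/'+n,cv2.resize(im,None,fx=k,fy=k,interpolation=cv2.INTER_CUBIC))
E
python3 - <<'E'
from h import *
np.set_printoptions(precision=1,suppress=True)
print(robot.get_state())
for n in('side','top'):
    f=imaging.grab_frame(n); save(f,n+'0.png'); print(n,pose(f)[:3,3])
    for t in('slicer','knob_top','carriage_face','carriage_cap','garlic','salt_mill','steel_cup','lemon','dotted_mug'):
        r=finder.search_frame(f,t); print(t,[(np.array(q['point']),round(q['p'],2)) for q in r[:2]])
E
```

```text
{'clock': 0.0, 'joint_pos': array([ 1.2,  0.4,  0. ,  1.6, -0. ,  1.1, -0.1]), 'qd': array([-0.,  0., -0.,  0.,  0.,  0.,  0.]), 'joint_efforts': array([ -0. , -66.8,   1. , -31.4,  -0.1,   0. ,   0. ]), 'tcp_pos': array([ 168.8, -601.3,  291.5]), 'tool_rot': array([-3.1, -0.4,  0. ]), 'wrist_force': array([-0.2,  0.8, -0.4]), 'torque': array([ 0., -0., -0.]), 'gripper_force': 0.0, 'width': 1.001168009089536}
side [ 598.8 -604.3  542.5]
slicer [(array([484.8,  38. ,  68.6]), 0.59)]
knob_top [(array([489.1,   3.5,  90.5]), 0.97), (array([469.5, 135.6,  88.1]), 0.22)]
carriage_face [(array([467.7, 134.6,  89.4]), 0.63)]
carriage_cap [(array([470.2, 137.1,  82.1]), 0.88), (array([757. ,  35. ,  44.8]), 0.44)]
garlic [(array([674.3,  27.2,  42.5]), 0.68), (array([774.8, -70.8,  68.4]), 0.66)]
salt_mill [(array([666.3,  96.6,  47.2]), 0.64)]
steel_cup [(array([668.7, -60.8,  46.4]), 0.59)]
lemon [(array([755.5,  34.6,  50.3]), 0.69)]
dotted_mug [(array([777.2, -69.4,  64. ]), 0.83)]
top [ 508.1   99.3 1106.1]
slicer [(array([470.3, 124.1,  69.8]), 0.97)]
knob_top [(array([485.2,  12.4,  93. ]), 0.97)]
carriage_face [(array([465.4, 154.1,  76.3]), 0.94), (array([473.6, 126.3,  69.7]), 0.75)]
carriage_cap [(array([466.8, 154.5,  77.7]), 0.68)]
garlic [(array([674.4,  29.8,  35.5]), 0.74)]
salt_mill [(array([660.6, 111.1,  74. ]), 0.63)]
steel_cup [(array([675.4, -49. ,  17. ]), 0.97), (array([466.7, 151.1,  78.5]), 0.49)]
lemon []
dotted_mug []
```

View pics/side0.png

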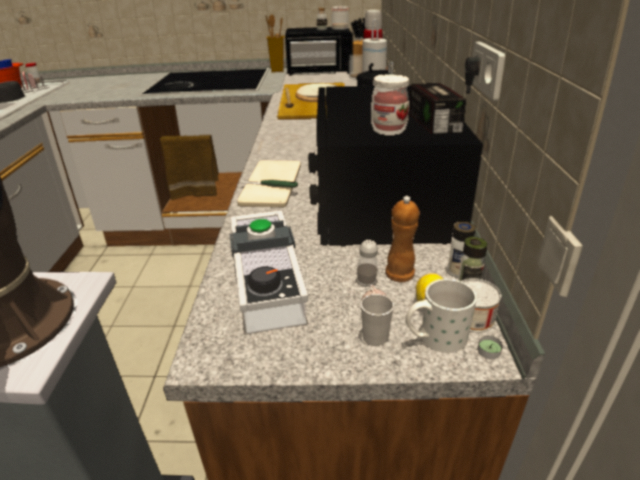

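View pics/top0.png

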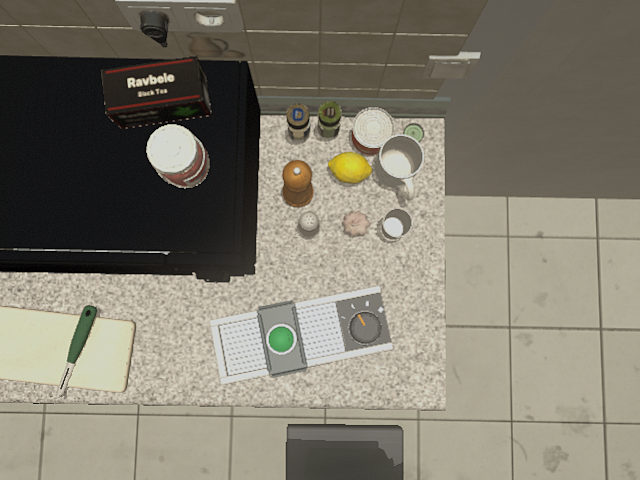

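Side view: the slicer stands centre-left, with the knob at (265,280) and the carriage at (262,235). Top view: knob at (365,327), pointer toward about (361,320), cap at (281,340), and the slicer turned by about 0.16 rad. The black oven's edge is near (255,272).

Run:
```python
from h import *
np.set_printoptions(precision=2,suppress=True)
f={n:imaging.grab_frame(n) for n in('top','side')}
save(f['top'],'topc.png',(200,260,400,400),4)
def rays(n,u,v):
    T=pose(f[n]); return T[:3,3],px2w(f[n],u,v,0)-T[:3,3]
def tri(a,b):
    (o1,d1),(o2,d2)=a,b; s=np.linalg.lstsq(np.c_[d1,-d2],o2-o1,rcond=None)[0]
    return (o1+s[0]*d1+o2+s[1]*d2)/2, np.linalg.norm(o1+s[0]*d1-o2-s[1]*d2)
def cent(m):
    v,u=np.nonzero(m); return u.mean(),v.mean(),len(u)
for col,lo,hi in(('green',(50,120,60),(75,255,255)),('orange',(4,140,120),(18,255,255))):
    c={}
    for n,(a,b,e,g) in(('top',(200,260,400,400)),('side',(225,205,310,335))):
        h=cv2.cvtColor(f[n]['color'],cv2.COLOR_RGB2HSV); m=cv2.inRange(h,lo,hi); k=np.zeros_like(m);k[b:g,a:e]=1
        c[n]=cent(m*k>0)
        if col=='orange' and n=='top':
            v,u=np.nonzero(m*k); P=np.array([px2w(f[n],x,y,92.5)[:2] for x,y in zip(u,v)]); q=P-P.mean(0); w=np.linalg.svd(q)[2][0]
            print('pointer',P.mean(0),w,np.arctan2(w[1],w[0]),(q@w).min(),(q@w).max())
    print(col,c,tri(rays('top',*c['top'][:2]),rays('side',*c['side'][:2])))
for n in f:
  for t in('knob_top','slicer','carriage'):
    r=finder.regions_of(f[n],t)
    if r:
        m=r[0]['mask'].astype(np.uint8); v,u=np.nonzero(m)
        print(n,t,r[0]['p'],cent(m), (u.min(),u.max(),v.min(),v.max()))
        if n=='top':
            z=70 if t!='knob_top' else 92.5
            P=np.array([px2w(f[n],x,y,z)[:2] for x,y in zip(u,v)],np.float32); print('  rect',cv2.minAreaRect(P),cv2.minEnclosingCircle(P))
# oven edge/height
for u,v in((240,262),(240,255),(250,200)): print(px2w(f['top'],u,v))
```

```text
green {'top': (np.float64(280.22507122507125), np.float64(338.9316239316239), 351), 'side': (np.float64(259.9193548387097), np.float64(225.01612903225808), 186)} (array([467.32, 153.96, 106.11]), np.float64(0.707055807952849))
pointer [500.02  19.61] [-0.85 -0.52] -2.59520354720694 -10.265988722825375 7.650130099948069
orange {'top': (np.float64(361.4166666666667), np.float64(320.1666666666667), 12), 'side': (np.float64(256.3478260869565), np.float64(250.08695652173913), 46)} (array([490.53,  21.35, 136.84]), np.float64(19.983080959157444))
top knob_top 0.58 (np.float64(365.2844932844933), np.float64(327.3284493284493), 819) (np.int64(350), np.int64(381), np.int64(312), np.int64(343))
  rect ((488.0751953125, 12.620378494262695), (51.400394439697266, 51.90913009643555), 0.748034656047821) ((488.3022766113281, 13.035420417785645), 26.964059829711914)
top slicer 0.84 (np.float64(300.05540715208963), np.float64(335.10461008186127), 11605) (np.int64(210), np.int64(393), np.int64(286), np.int64(384))
  rect ((473.523193359375, 120.389892578125), (120.30612182617188, 299.3658447265625), 13
[... 214 characters left out ...]
.int64(376))
  rect ((466.70965576171875, 153.44485473632812), (123.13253784179688, 68.01827239990234), 12.338515281677246) ((465.82489013671875, 151.3241424560547), 65.84461975097656)
side knob_top 0.6 (np.float64(263.4481012658228), np.float64(279.81898734177213), 790) (np.int64(247), np.int64(280), np.int64(266), np.int64(294))
side slicer 0.6 (np.float64(266.80629506378256), np.float64(271.81849694952854), 7212) (np.int64(230), np.int64(306), np.int64(212), np.int64(331))
side carriage 0.74 (np.float64(260.74736225087923), np.float64(235.73270808909731), 1706) (np.int64(229), np.int64(295), np.int64(219), np.int64(255))
[581.38 207.9  237.8 ]
[591.64 208.35 237.08]
[688.78 205.8  153.93]
```

View pics/topc.png

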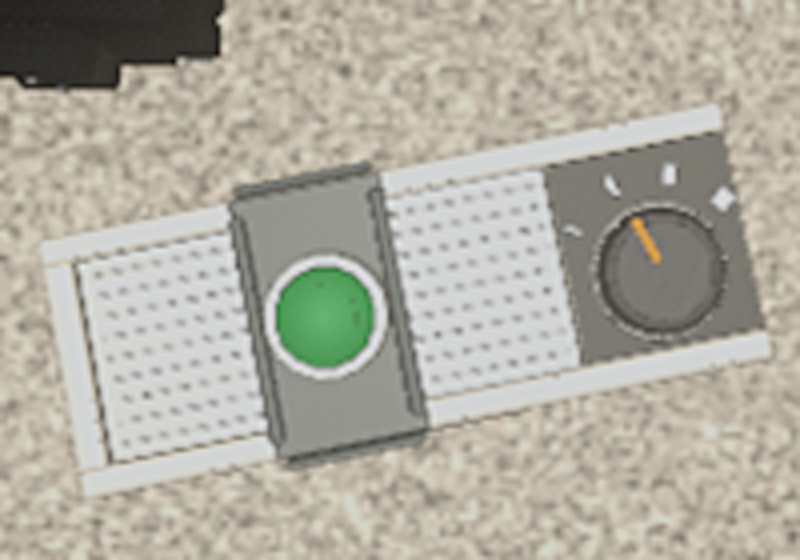

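Top crop: the pointer runs from (632,222) to (657,262), at the second bar. The carriage lies across (235–425, 165–465), with about 70 mm of free rail to its left. The yaw comes out near 0.215 rad, the knob is at (488,12.6), and the pointer is at +0.33 rad, so it sits in notch 2.

```bash
cat >> h.py <<'E'
yaw=0.215; K=np.array([488.1,12.7])
A=np.array([[np.cos(yaw),-np.sin(yaw)],[np.sin(yaw),np.cos(yaw)]])
O=K-A@[-10,-109]
def shift(lx,ly,tipz,phi=0.,st=None):
    "shift/turn in tool axes to tip at slicer (lx,ly), height tipz; tool y = slicer -y turned cw by phi"
    st=st or robot.get_state(); Rt=R.from_rotvec(st['tool_rot'])
    p=np.r_[O+A@[lx,ly],tipz+robot.nose_length]
    a=yaw-phi; x=[np.cos(a),np.sin(a),0]; y=[np.sin(a),-np.cos(a),0]
    Rd=R.from_matrix(np.c_[x,y,[0,0,-1]])
    return np.round(Rt.inv().apply(p-st['tcp_pos'])/1000,4),np.round((Rt.inv()*Rd).as_rotvec(),4)
def loc(st=None):
    st=st or robot.get_state(); t=np.array(st['tcp_pos'])+R.from_rotvec(st['tool_rot']).apply([0,0,robot.nose_length])
    return np.r_[A.T@(t[:2]-O),t[2]], A.T@st['wrist_force'][:2], st['wrist_force'][2]
E
python3 - <<'E'
from h import *
print(robot.nose_length,O,loc(),shift(0,-35,160),R.from_rotvec(robot.get_state()['tool_rot']).as_matrix().round(3))
E
```

```text
65.5 [474.61489426 121.32390125] (array([-452.88710674, -641.21935717,  226.73065134]), array([0.45412873, 0.57685451]), np.float64(-0.13718973810471502)) (array([ 0.4877, -0.5786,  0.0667]), array([0.    , 0.    , 0.0587])) [[ 0.963  0.27   0.   ]
 [ 0.27  -0.963 -0.   ]
 [-0.     0.    -1.   ]]
```

Emit:
jog_arm --translation '[[0.4875,-0.5785,0],[0.4875,-0.5785,0],[0.4875,-0.5785,0],[0.4875,-0.5785,0],[0.4875,-0.5785,0],[0.4875,-0.5785,0],[0.4875,-0.5785,0],[0.4875,-0.5785,0],[0.4875,-0.5785,0],[0.4875,-0.5785,0]]' --rotation '[[0,0,0.059],[0,0,0.059],[0,0,0.059],[0,0,0.059],[0,0,0.059],[0,0,0.059],[0,0,0.059],[0,0,0.059],[0,0,0.059],[0,0,0.059]]' --claw '[255,255,255,255,255,255,255,255,255,255]' --newtons 20

```text
clock: 2.4
tcp_pos: [376.3, -144.7, 292.7]
tool_rot: [3.123, 0.336, 0.002]
wrist_force: [2.2, -0.8, 0.8]
width: 0.182
gripper_force: 0.0
```

Run:
```python
from h import *
print(loc(),shift(0,-35,140),robot.get_state()['width'])
```

```text
(array([-152.75087674, -238.95228642,  227.15258452]), array([ 1.9692833 , -1.20374647]), np.float64(0.7983492577106022)) (array([ 0.1526, -0.2041,  0.0871]), array([ 0.0009, -0.0009, -0.0006])) 0.1823724639495758
```

Emit:
jog_arm --translation '[[0.1525,-0.204,0],[0.1525,-0.204,0],[0.1525,-0.204,0],[0.1525,-0.204,0],[0.1525,-0.204,0],[0.1525,-0.204,0.087],[0.1525,-0.204,0.087],[0.1525,-0.204,0.087],[0.1525,-0.204,0.087],[0.1525,-0.204,0.087]]' --rotation '[[0,0,0],[0,0,0],[0,0,0],[0,0,0],[0,0,0],[0,0,0],[0,0,0],[0,0,0],[0,0,0],[0,0,0]]' --claw '[255,255,255,255,255,255,255,255,255,255]'

```text
clock: 3.4
tcp_pos: [482.4, 85.3, 207.2]
tool_rot: [-3.124, -0.335, -0.005]
wrist_force: [0.7, -0.2, 0.6]
width: 0.005
gripper_force: 0.0
```

Run:
```python
from h import *
st=robot.get_state(); print(loc(st),shift(0,-35,78,st=st),st['width'],st['clock'])
f=imaging.grab_frame('wrist'); save(f,'w1.png'); 
h=cv2.cvtColor(f['color'],cv2.COLOR_RGB2HSV); T=pose(f,st)
for n in('knob_top','carriage_face','carriage_cap'):
    print(n,[(np.round(q['point']),round(q['p'],2),(A.T@(np.array(q['point'])[:2]-O)).round(1)) for q in finder.search_frame(f,n)[:1]])
```

```text
(array([ 1.29118238e-01, -3.68969578e+01,  1.41714676e+02]), array([ 0.62848631, -0.32680759]), np.float64(0.5541708803776659)) (array([-0.0001, -0.0019,  0.0637]), array([ 0.0002, -0.0029, -0.001 ])) 0.0051662063106986305 3.4
knob_top [(array([504.,  18.,  93.]), 0.63, array([   6.2, -107.4]))]
carriage_face [(array([493., 162.,  89.]), 0.59, array([26.5, 35.7]))]
carriage_cap [(array([491., 159.,  90.]), 0.58, array([24.4, 33.4]))]
```

View pics/w1.png

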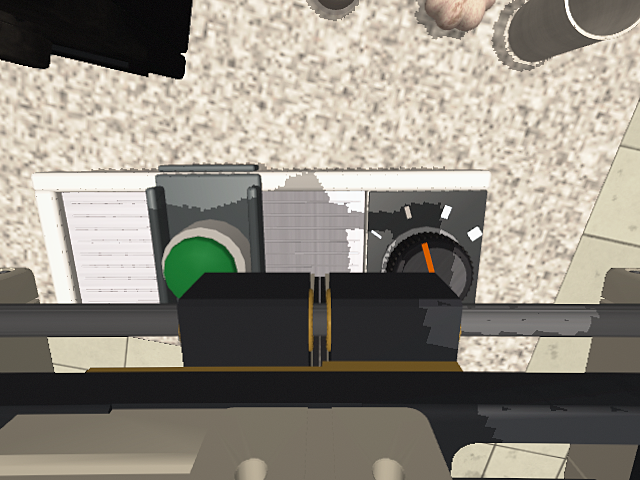

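Wrist view: closed fingers at (180–460, 270–370), cap at (200,270), knob at (428,275) with the pointer at its second bar. I'll check the finger dimensions by depth before descending.

Run:
```python
from h import *
np.set_printoptions(precision=1,suppress=True)
st=robot.get_state(); f=imaging.grab_frame('wrist'); T=pose(f,st); M=np.array(f['mount'])
for u,v in((185,310),(250,320),(300,280),(340,280),(455,345),(400,320),(207,278),(432,278),(250,362),(400,362),(250,369),(120,320),(540,320)): print(u,v,'tool',px2w(f,u,v,T=M))
# left frame corner & right: slicer corners at z 70
for u,v in((33,173),(489,172),(430,278),(424,243)):
    p=px2w(f,u,v,z=(70 if v<180 else 92.5),T=T); print(p,A.T@(p[:2]-O))
```

```text
185 310 tool [ 34.7 -28.1 -24.6]
250 320 tool [ 31.4 -14.9 -22.7]
300 280 tool [ 36.1  -4.6 -10.4]
340 280 tool [35.9  5.5 -9.9]
455 345 tool [ 26.   30.  -23.8]
400 320 tool [ 32.   17.6 -23.9]
207 278 tool [ 36.5 -27.9 -10. ]
432 278 tool [36.2 28.9 -9. ]
250 362 tool [ 21.5 -15.2 -23.5]
400 362 tool [ 22.4  18.  -24.8]
250 369 tool [ 22.  -14.6 -26.8]
120 320 tool [ 28.9 -46.4 -17.6]
540 320 tool [ 28.7  52.2 -17.2]
[496.5 275.6  70. ] [ 54.3 146.1]
[559.7 -10.3  70. ] [  55.  -146.7]
[488.5  15.   92.5] [  -9.1 -106.9]
[509.5  25.1  92.5] [  13.6 -101.5]
```

The frame corners agree to within 4 mm. The blocks in view are finger carriers behind the TCP. Descending beside the carriage.

Emit:
jog_arm --translation '[[0,-0.002,0.02],[0,-0.002,0.04],[0,-0.002,0.063],[0,-0.002,0.063],[0,-0.012,0.063],[0,-0.02,0.063],[0,-0.03,0.063],[0,-0.04,0.063],[0,-0.05,0.063],[0,-0.06,0.063]]' --rotation '[[0,0,0],[0,0,0],[0,0,0],[0,0,0],[0,0,0],[0,0,0],[0,0,0],[0,0,0],[0,0,0],[0,0,0]]' --claw '[255,255,255,255,255,255,255,255,255,255]'

```text
clock: 4.65
tcp_pos: [468.6, 145.0, 142.6]
tool_rot: [-3.123, -0.337, -0.001]
wrist_force: [1.9, -2.1, 1.8]
width: 0.003
gripper_force: 0.9
```

```bash
cat > cap.py <<'E'
from h import *
np.set_printoptions(precision=1,suppress=True)
st=robot.get_state(); print('tip',*loc(st),'clk',st['clock'])
for n in('top','side'):
    f=imaging.grab_frame(n); a,b,e,g=(200,260,400,400) if n=='top' else (215,185,310,335)
    h=cv2.cvtColor(f['color'],cv2.COLOR_RGB2HSV)[b:g,a:e]
    v,u=np.nonzero(cv2.inRange(h,(50,120,60),(75,255,255)))
    if len(u): print(n,len(u),'cap',A.T@(px2w(f,u.mean()+a,v.mean()+b,106)[:2]-O))
    m=cv2.inRange(h,(4,140,120),(18,255,255)); v,u=np.nonzero(m)
    P=np.array([A.T@(px2w(f,x+a,y+b,92.5)[:2]-O)-[-10,-109] for x,y in zip(u,v)])
    P=P[np.hypot(*P.T)<30] if len(P) else P
    if len(P): c=P.mean(0); w=np.linalg.svd(P-c)[2][0]; w*=np.sign(w@c); print(n,len(P),'pointer',c,'dir',np.arctan2(w[1],w[0]).round(2),'pos',np.arctan2(c[1],c[0]).round(2))
E
python3 cap.py
```

```text
tip [-0.8 24.4 77.1] [ 1.4 -2.5] 1.7816125009299273 clk 4.65
top 11 pointer [17.4  5.7] dir 0.3 pos 0.32
side 32 pointer [14.4  7.8] dir 0.29 pos 0.5
```

Emit:
jog_arm --translation '[[0,-0.006,0],[0,-0.012,0],[0,-0.017,0],[0,-0.021,0],[0,-0.024,0],[0,-0.027,0],[0,-0.03,0],[0,-0.032,0],[0,-0.034,0],[0,-0.036,0]]' --rotation '[[0,0,0],[0,0,0],[0,0,0],[0,0,0],[0,0,0],[0,0,0],[0,0,0],[0,0,0],[0,0,0],[0,0,0]]' --claw '[255,255,255,255,255,255,255,255,255,255]'

```text
clock: 5.75
tcp_pos: [462.5, 170.2, 142.0]
tool_rot: [3.112, 0.324, -0.003]
wrist_force: [5.8, -36.9, 17.7]
width: 0.003
gripper_force: 19.5
```

```bash
python3 cap.py
```

```text
tip [-1.6 49.5 76.6] [ -2.2 -37.3] 17.65810536590169 clk 5.75
top 9 pointer [14.3  4.9] dir 0.3 pos 0.33
side 31 pointer [14.2  7.7] dir 0.28 pos 0.5
```

Force rose to 37 N at the predicted place, so the carriage is at its stop. Backing off toward the knob and checking.

Emit:
jog_arm --translation '[[0,0.01,0],[0,0.04,0],[-0.005,0.08,0],[-0.01,0.1,0],[-0.01,0.1,0],[-0.01,0.1,0],[-0.01,0.1,0],[-0.01,0.1,0],[-0.01,0.1,0],[-0.01,0.1,0]]' --rotation '[[0,0,0],[0,0,0],[0,0,0],[0,0,0],[0,0,0],[0,0,0],[0,0,0],[0,0,0],[0,0,0],[0,0,0]]' --claw '[255,255,255,255,255,255,255,255,255,255]'

```text
clock: 6.85
tcp_pos: [472.4, 79.9, 142.2]
tool_rot: [-3.123, -0.338, -0.0]
wrist_force: [-0.6, -0.7, 0.4]
width: 0.004
gripper_force: 0.0
```

```bash
python3 cap.py
python3 - <<'E'
from h import *
f=imaging.grab_frame('side'); save(f,'s2.png',(210,190,330,340),4)
for phi in (-.3,):
  for r in(52,46,42):
    print(r,shift(-10+r*np.sin(phi),-109+r*np.cos(phi),78,phi))
E
```

```text
tip [-11.  -40.   76.7] [-0.7 -0.5] 0.4250107758916807 clk 6.85
top 455 cap [-0.5 98.3]
side 17 pointer [15.9  8.3] dir 0.28 pos 0.48
52 (array([-0.0143,  0.0188, -0.0013]), array([ 0. ,  0. , -0.3]))
46 (array([-0.0125,  0.0246, -0.0013]), array([ 0. ,  0. , -0.3]))
42 (array([-0.0113,  0.0284, -0.0013]), array([ 0. ,  0. , -0.3]))
```

View pics/s2.png

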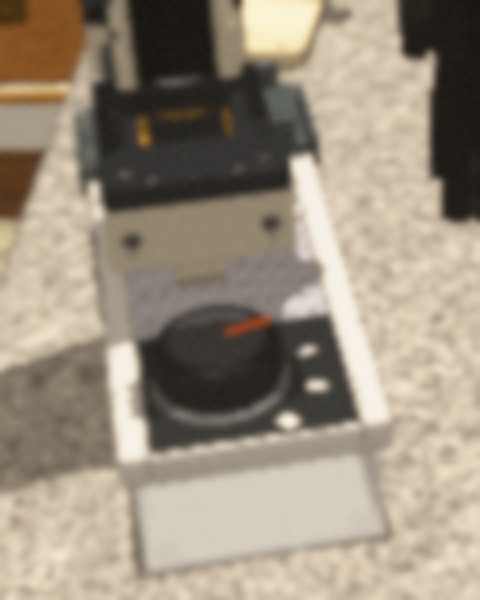

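Cap now at slicer y 98 (was 34). The pointer is still at notch 2, at crop (250,325), with the fingers clear behind the knob. Going to contact on the knob's carriage side.

Emit:
jog_arm --translation '[[-0.007,0.005,0],[-0.014,0.01,0],[-0.0143,0.0188,0],[-0.0143,0.0188,0],[-0.0137,0.0207,0],[-0.0131,0.0226,0],[-0.0125,0.0246,0],[-0.0122,0.0255,0],[-0.0119,0.0265,0],[-0.0119,0.0265,0]]' --rotation '[[0,0,-0.15],[0,0,-0.3],[0,0,-0.3],[0,0,-0.3],[0,0,-0.3],[0,0,-0.3],[0,0,-0.3],[0,0,-0.3],[0,0,-0.3],[0,0,-0.3]]' --claw '[255,255,255,255,255,255,255,255,255,255]'

```text
clock: 8.0
tcp_pos: [466.4, 51.2, 142.2]
tool_rot: [-3.038, -0.8, 0.0]
wrist_force: [-0.4, 1.6, 0.3]
width: 0.005
gripper_force: 0.7
```

```bash
python3 cap.py; python3 -c "
from h import *
d=loc()[0][:2]-[-10,-109]; print(np.hypot(*d),np.arctan2(d[0],d[1]))"
```

```text
tip [-23.  -66.8  76.7] [-0.   1.6] 0.29333684189781273 clk 8.0
top 434 cap [-0.5 98.4]
side 32 pointer [14.3  8.1] dir 0.35 pos 0.52
44.151993581419305 -0.3001130078228047
```

Light contact at radius 44. Pressing about 3 mm and orbiting clockwise.

Emit:
jog_arm --translation '[[0,0.0015,0],[0,0.003,0],[0,0.003,0],[0.0021,0.003,0],[0.0041,0.0032,0],[0.0061,0.0035,0],[0.0081,0.0038,0],[0.0101,0.0043,0],[0.0121,0.0048,0],[0.0121,0.0048,0]]' --rotation '[[0,0,0],[0,0,0],[0,0,0],[0,0,0.05],[0,0,0.1],[0,0,0.15],[0,0,0.2],[0,0,0.25],[0,0,0.3],[0,0,0.3]]' --claw '[255,255,255,255,255,255,255,255,255,255]'

```text
clock: 9.1
tcp_pos: [479.3, 55.4, 142.4]
tool_rot: [-3.12, -0.337, -0.001]
wrist_force: [-2.7, 10.8, -0.6]
width: 0.005
gripper_force: 5.5
```

```bash
python3 cap.py; python3 -c "
from h import *
d=loc()[0][:2]-[-10,-109]; print(np.hypot(*d),np.arctan2(d[0],d[1]))"
```

```text
tip [ -9.4 -65.2  76.9] [-0.3 11.1] -0.6259369498459186 clk 9.1
top 443 cap [-0.5 98.4]
side 30 pointer [14.   3.5] dir 0.04 pos 0.24
43.78455384723782 0.012637462500676176
```

The knob follows (+0.3 rad, 11 N normal). Continuing.

Emit:
jog_arm --translation '[[0.002,0,0],[0.0041,0.0002,0],[0.0061,0.0005,0],[0.0081,0.0008,0],[0.0101,0.0013,0],[0.0121,0.0018,0],[0.0133,0.0022,0],[0.0133,0.0022,0],[0.0133,0.0022,0],[0.0133,0.0022,0]]' --rotation '[[0,0,0.05],[0,0,0.1],[0,0,0.15],[0,0,0.2],[0,0,0.25],[0,0,0.3],[0,0,0.33],[0,0,0.33],[0,0,0.33],[0,0,0.33]]' --claw '[255,255,255,255,255,255,255,255,255,255]'

```text
clock: 10.2
tcp_pos: [493.5, 56.1, 142.5]
tool_rot: [-3.133, 0.177, -0.003]
wrist_force: [1.0, 10.2, -1.7]
width: 0.004
gripper_force: 5.0
```

```bash
python3 cap.py; python3 -c "
from h import *
d=loc()[0][:2]-[-10,-109]; print(np.hypot(*d),np.arctan2(d[0],d[1]))"
```

```text
tip [  4.7 -67.6  77. ] [3.1 9.7] -1.703251384417557 clk 10.2
top 438 cap [-0.5 98.4]
side 30 pointer [13.7 -1.1] dir -0.37 pos -0.08
43.93137318780173 0.34093329788020876
```

The pointer is at about the third notch. Backing off radially, then up and clear.

Emit:
jog_arm --translation '[[0,-0.003,0],[0,-0.01,0],[0,-0.025,0],[0,-0.025,0],[0,-0.025,-0.04],[0,-0.025,-0.09],[0,-0.025,-0.13],[-0.04,-0.025,-0.15],[-0.08,-0.025,-0.15],[-0.12,-0.025,-0.15]]' --rotation '[[0,0,0],[0,0,0],[0,0,0],[0,0,0],[0,0,0],[0,0,0],[0,0,0],[0,0,0],[0,0,0],[0,0,0]]' --claw '[255,255,255,255,255,255,255,255,255,255]'

```text
clock: 11.3
tcp_pos: [375.4, 92.1, 292.8]
tool_rot: [-3.136, 0.181, -0.002]
wrist_force: [-0.8, 0.3, -0.5]
width: 0.005
gripper_force: 0.0
```

```bash
python3 cap.py
python3 - <<'E'
from h import *
f=imaging.grab_frame('side'); save(f,'s3.png',(210,190,330,340),4)
E
```

```text
tip [-103.1   -7.4  227.3] [-0.7  0.4] -0.4705498827039679 clk 11.3
top 454 cap [-0.5 98.4]
top 7 pointer [14.3 -4.9] dir -0.26 pos -0.33
side 169 cap [ -0.1 100.9]
side 35 pointer [14.8 -1. ] dir -0.27 pos -0.06
```

View pics/s3.png

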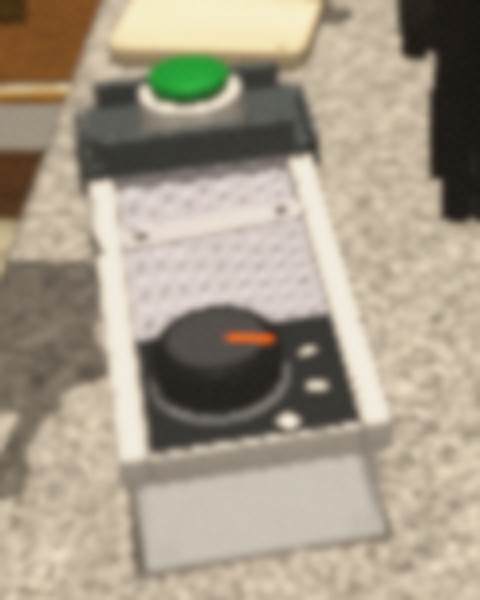

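Side crop: the pointer, from (228,338) to (273,340), measures about -0.3 rad, which is the third notch. The carriage is at the far end and the arm is clear.

```bash
python3 -c "
from plant import robot; print(robot.sign_off())"
```

```text
the job is handed in; nothing more can be done
None
```

I pushed the carriage home against its end stop, then turned the knob to the third notch (pointer measured at about -0.3 rad), and handed the job in at about 11.5 s with the arm clear of everything; the judge returned no verdict.

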